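# Knock a stuck resin mount out of its moulding cup on the knock-out stand

## Robot

A 6-joint arm with a two-finger parallel gripper is mounted at the origin on the work surface; the furniture and walls round the work are solid. World frame = base frame: x ahead of the robot, y to its left, z up, the work surface at z = 0. Lengths are in m, angles in rad, forces in N, time in s.
With the tool pointing down it reaches from about 0.35 to 0.975 m from the base axis. Payload 4.9 kg.
Tool frame: the origin (TCP) lies at the very end of the fingers, on their centre line; the grasp point (between the pads) lies 19 mm behind it (ctrl.grasp_offset is the distance from the TCP to the grasp point, in m); z points along the fingers, y is the line along which they close (so a half turn about z gives the same grasp; the last joint's range is limited). The gripper opens to 85 mm and grips with 20 to 120 N. Pads are 22 mm wide; open, the fingers measure 114 mm over their backs; the gripper's body (76 mm by 85 mm) begins 54 mm behind the grasp point. The pads swing forward as they close: fully open they stand 13 mm farther back than shut.
Start: joints at [1.106, 0.053, 1.613, -0, 1.476, -0.119], TCP at [0.212, 0.588, 0.231] pointing down, gripper open.
Joint ranges: [-3.01, 3.01], [-1.01, 2.22], [0.06, 2.58], [-1.02, 4.17], [0.09, 2.62], [-3.14, 3.14]. Speed limits (rad/s): [2.57, 2.57, 3.14, 3.14, 3.14, 3.14].

## Interface

Orientations are given as a rotation vector (axis times angle).
In Python, from station import ctrl, optics gives the robot as it stands.
- The arm moves only by the shell command python3 -m handwheel 'ROWS' [OPENING] [FORCE]. ROWS is JSON, a list of rows, each an object of numbers: "tx", "ty", "tz": the shift along the tool's x, y, z in mm; "roll": the turn about the tool's z in rad. A call has 1 to 12 rows; each row shifts and turns the commanded pose from where the row before left it, along the tool's axes as they then stand; what a row does not reach is not made up. A row lasts 1/12 s, in which the tool goes at most 41.7 mm and 7.16 degrees, less where a joint would pass 70% of its speed; a pose out of reach is approached as far as the arm can. A call with a gripper value outside its range is refused whole. OPENING is the finger opening in mm, from 0 to 85.4, set as the call begins (- or left out, the last holds). The fingers move at their own pace and stop on an object; FORCE is the grip in N (left out, the last holds). Time passes only in rows, so rows that do not move let the fingers close. It gives the time, the measured TCP pose, the force, the opening and the grip force at its end, in the units of the state.
- ctrl.get_obs(): the state, without advancing time (a new reading comes with each control period).
- optics.get_image(name): name is "side" or "top" or "wrist"; returns (picture, depth): 420x560x3 uint8, red, green, blue; 420x560 float32, m along the optical axis (not along the pixel's ray), 0 where there is no reading.
- optics.camera_params(name): a dict with "mtx" (3x3 intrinsics, pixels), "k1" (the pictures are not rectified: a ray, as slopes to the right and down, at radius r is drawn at 1 + k1 r^2 times it, then the intrinsics apply), "extrinsics" (4x4, takes a point from camera to world coordinates); the wrist camera has in their place "tool_from_camera" (4x4, takes a point from camera to tool coordinates, whose origin is the TCP and whose axes are the flange's). Camera axes: x right, y down, z forward; pixel columns grow to the right and rows downward; lengths in m; the calibration is good to about 2 mm. A picture is of the moment at which its call begins: read the wrist's pose just before it. camera_params takes no time and is no camera call.
- ctrl.finish_job(): hands the job in; it is judged then, once.
The state is a dict: "t": time; "q": joint angles; "dq": joint speeds; "effort": joint torques, N m; "tool_pos": TCP position; "tool_rot": TCP orientation; "contact_force": force on the tool from outside, world axes, zero at the start; "wrist_torque": the same for the moment, N m; "opening": finger opening in m; "grip_force": force on a finger pad.
Only numpy, scipy, OpenCV 4.12 (cv2) and the standard library are available. Lean on these libraries where they do the work, as an engineer would, in place of code of your own. Each camera call takes 0.05 s, during which the arm holds its last target. There are 200 camera calls.

## Task

The amber resin puck is stuck down inside the blue moulding cup. Thread the cup, open side up, onto the upright rod of the knock-out stand so that the rod goes up through the hole in the cup's floor, and press the cup steadily down, never ramming it, until it bears firmly on the orange ring of the stop collar and the puck stands up out of the cup. Then leave the cup there, take the puck out and set it down upright near the middle of the stack of white wipes, without disturbing the vial, the covered dish or the marker pen.

Things in the scene. Friction and masses are not known exactly. Their poses are not given: they have to be found in the camera images.
- cup: Blue moulding cup, round, 48 mm outside diameter, 40 mm high, about 190 g, standing open side up on the bench. Bore 31 mm wide; the floor is 6 mm thick with a round 14 mm hole through its centre. It sits fully home on the stand when its underside bears on the orange ring of the stop collar. Origin: centre of the underside (lower mouth of the hole), z up along the bore.
- puck: Amber resin puck, 30 mm diameter, 30 mm high, 30 g, a steel coupon in its top face. At the start it stands on the cup's floor, its top 4 mm below the rim, and is stuck: 6 to 18 N push it up along the first 10 mm, then it slides freely. Brittle: the rod must not press it with more than 30 N. Origin: centre of its underside, z up.
- stand: Knock-out stand, fixed: base 96 mm square, 12 mm thick, boss 38 mm wide up to 19 mm height, and in the middle an upright 12 mm steel rod with a black stop collar, 27 mm across, 9 mm thick, topped by an orange buffer ring, 3 mm thick, that gives about 1 mm under 20 N. More than 30 N between cup and stand damages them. Origin: centre of the base's underside, z up along the rod.
- rod_tip (a point): Centre of the flat top end of the stand's rod, 68 mm above the bench, z up along the rod; the end is bevelled (9.4 mm flat, 1.5 mm high bevel). The black collar is clamped so that the top of its orange ring lies somewhere between 23 and 36 mm below this point, where the last user left it: this height is not measured and must be seen or felt.
- wipes: Stack of white lint-free wipes, 110 x 109 mm, 15 mm high, fixed. Origin: centre of its underside.
- vial: Bystander: amber glass vial with a black cap, 22 mm diameter, 52 mm high. Origin: centre of its underside.
- dish: Bystander: covered petri dish, 63 mm diameter, 14 mm high. Origin: centre of its underside.
- marker: Bystander: white and blue marker pen lying down, 140 mm long along its own y, 14 mm high. Origin: under its middle.
Mind the look-alikes: they are no part of the job. Of the things that look like the cup, the larger one is meant.

How it is judged:
By the outcome, as a careful person would: the job done as asked, in the order asked, and still so for the second after the job is handed in, with the robot touching nothing.
It also fails if it takes over 61 s, if anything falls off the work surface, if the arm or the gripper's body presses on something with over 40 N, if the wrist force passes 120 N, or if a joint passes its speed limit or range.

## Working session

There is one attempt and no reset: what is moved stays moved. The work goes in short steps, Python scripts to look and compute and a shell command to move; the robot and the scene stay as the last step left them, time stands still between calls to the robot, and variables do not carry over. Pictures are saved under pics/ and viewed, at most 11 in all, crops included, and the job is handed in when it is done.

```bash
ls; mkdir -p pics; python3 - <<'E'
from station import ctrl, optics
import cv2,numpy as np
o=ctrl.get_obs();print({k:np.round(v,3) for k,v in o.items()},ctrl.grasp_offset)
for n in("top","side"):
    p,d=optics.get_image(n);cv2.imwrite(f"pics/{n}0.png",p[:,:,::-1]);np.save(f"{n}0.npy",d)
    print(n,{k:np.round(v,3).tolist() for k,v in optics.camera_params(n).items()})
print(optics.camera_params("wrist"))
E
```

```text
pics
{'t': np.float64(0.0), 'q': array([ 1.106,  0.053,  1.614,  0.   ,  1.476, -0.119]), 'dq': array([ 0.002, -0.   ,  0.   , -0.   , -0.001,  0.001]), 'effort': array([-2.0000e-03, -3.9368e+01, -3.7017e+01, -0.0000e+00,  7.0000e-03,
       -0.0000e+00]), 'tool_pos': array([0.212, 0.587, 0.23 ]), 'tool_rot': array([-5.400e-01, -3.094e+00,  3.000e-03]), 'contact_force': array([-0.988,  0.613, -0.179]), 'wrist_torque': array([-0.045, -0.036, -0.058]), 'grip_force': np.float64(0.0), 'opening': np.float64(0.085)} 0.0187
top {'mtx': [[466.389, 0.0, 278.65], [0.0, 466.389, 209.978], [0.0, 0.0, 1.0]], 'k1': 0.044, 'extrinsics': [[0.001, -0.98, 0.201, 0.312], [-1.0, -0.0, 0.003, 0.035], [-0.003, -0.201, -0.98, 1.131], [0.0, 0.0, 0.0, 1.0]]}
side {'mtx': [[537.232, 0.0, 288.187], [0.0, 537.232, 206.385], [0.0, 0.0, 1.0]], 'k1': -0.12, 'extrinsics': [[0.959, -0.14, 0.248, 0.245], [-0.285, -0.435, 0.854, -0.92], [-0.011, -0.89, -0.457, 0.593], [0.0, 0.0, 0.0, 1.0]]}
{'mtx': array([[318.82254779,   0.        , 280.01233382],
       [  0.        , 318.82254779, 208.82967496],
       [  0.        ,   0.        ,   1.        ]]), 'k1': -0.04039645078400082, 'tool_from_camera': array([[ 1.56703002e-03, -9.53735746e-01, -3.00642097e-01,
         7.77262232e-02],
       [ 9.99998746e-01,  1.42597056e-03,  6.88622646e-04,
        -9.60341603e-04],
       [-2.28057253e-04, -3.00642799e-01,  9.53736785e-01,
        -1.43679642e-01],
       [ 0.00000000e+00,  0.00000000e+00,  0.00000000e+00,
         1.00000000e+00]])}
```

View pics/top0.png

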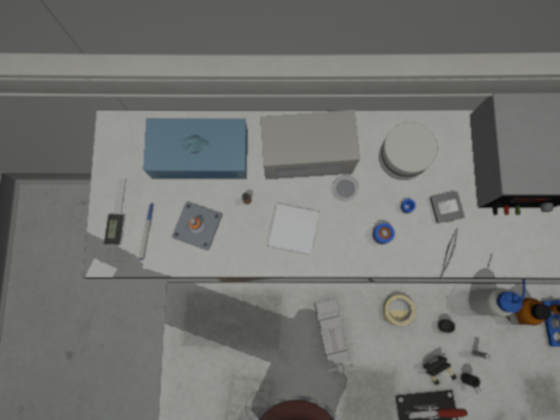

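View pics/side0.png

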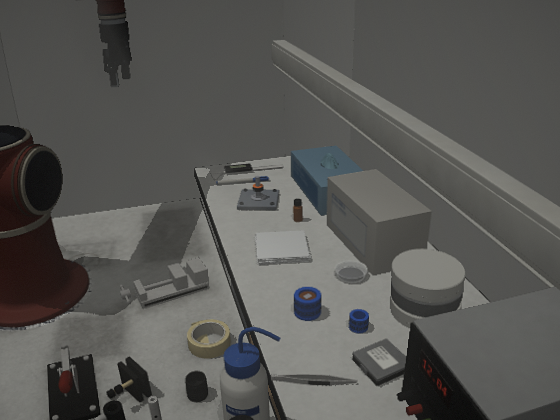

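Candidates for the cup: the larger blue cylinder with an amber core at top (384,233) / side (307,303), and the smaller at top (408,206) / side (359,320). I also have to tell it from the tape roll (400,310) and the blue-capped bottle. I choose (384,233). The stand is at (197,225) and the wipes at (294,228).

```bash
cat > h.py <<'E'
from station import ctrl, optics
import cv2,numpy as np
from scipy.spatial.transform import Rotation as R
def extr(n):
    c=optics.camera_params(n)
    if n!="wrist": return c,c["extrinsics"]
    o=ctrl.get_obs();T=np.eye(4);T[:3,:3]=R.from_rotvec(o["tool_rot"]).as_matrix();T[:3,3]=o["tool_pos"]
    return c,T@c["tool_from_camera"]
def rays(c,uv):
    K=c["mtx"];D=np.array([c["k1"],0,0,0,0])
    return cv2.undistortPoints(np.asarray(uv,float).reshape(-1,1,2),K,D)[:,0]
def cloud(c,T,d):
    v,u=np.mgrid[:420,:560];r=rays(c,np.c_[u.ravel(),v.ravel()])
    z=d.ravel();P=np.c_[r*z[:,None],z]@T[:3,:3].T+T[:3,3]
    P[z==0]=np.nan;return P.reshape(420,560,3)
def at_z(c,T,uv,z):
    r=rays(c,uv);d=np.c_[r,np.ones(len(r))]@T[:3,:3].T
    return T[:3,3]+d*((z-T[2,3])/d[:,2])[:,None]
def proj(c,T,P):
    q=(np.asarray(P)-T[:3,3])@T[:3,:3];return cv2.projectPoints(q,np.zeros(3),np.zeros(3),c["mtx"],np.array([c["k1"],0,0,0,0]))[0][:,0]
E
python3 - <<'E'
from h import *
for n,boxes in (("top",dict(cup=(366,215,402,250),small=(398,195,420,217),stand=(165,195,228,258),wipes=(262,196,326,260),vial=(238,188,256,208),dish=(328,172,362,204),mark=(135,200,158,262))),("side",dict(cup=(285,280,330,325),small=(343,304,375,336)))):
    c,T=extr(n);d=np.load(f"{n}0.npy");P=cloud(c,T,d);im=cv2.imread(f"pics/{n}0.png")
    for k,(a,b,e,f) in boxes.items():
        q=P[b:f,a:e].reshape(-1,3);q=q[~np.isnan(q[:,0])];bg=np.percentile(q[:,2],10)
        h=q[q[:,2]>bg+.006]
        print(n,k,"bench",round(bg,4),"top",np.round(np.percentile(h[:,2],[50,95,100]),4),"n",len(h),"min",np.round(np.percentile(h,2,axis=0),3),"max",np.round(np.percentile(h,98,axis=0),3),"mid",np.round((np.percentile(h,1,axis=0)+np.percentile(h,99,axis=0))/2,4))
t=cv2.imread("pics/top0.png");s=cv2.imread("pics/side0.png")
A=cv2.resize(t[180:260,360:440],(400,400),interpolation=3);B=cv2.resize(s[275:345,285:385],(400,280),interpolation=3)
C=cv2.resize(s[170:220,225:310],(400,235),interpolation=3);D=cv2.resize(t[190:260,160:260],(400,280),interpolation=3)
o=np.zeros((580,800,3),np.uint8);o[:300,:300]=cv2.resize(A,(300,300));o[:280,400:]=B;o[300:535,400:]=C;o[300:580,:400]=D
cv2.imwrite("pics/crop1.png",o)
E
```

```text
top cup bench -0.0026 top [0.0365 0.0422 0.0446] n 417 min [ 0.455 -0.243  0.004] max [ 0.523 -0.186  0.043] mid [ 0.4897 -0.2154  0.0236]
top small bench -0.0019 top [0.0232 0.0303 0.0329] n 160 min [ 0.536 -0.297  0.004] max [ 0.568 -0.26   0.031] mid [ 0.5537 -0.2804  0.0177]
top stand bench -0.0022 top [0.012  0.0434 0.0701] n 1654 min [0.449 0.185 0.004] max [0.559 0.292 0.048] mid [0.5048 0.2381 0.0343]
top wipes bench -0.0019 top [0.0152 0.0187 0.023 ] n 1993 min [ 0.442 -0.052  0.005] max [0.554 0.06  0.019] mid [0.5007 0.004  0.0123]
top vial bench -0.0023 top [0.037  0.0537 0.0578] n 104 min [0.556 0.105 0.004] max [0.583 0.137 0.056] mid [0.5729 0.1201 0.0297]
top dish bench -0.0016 top [0.0137 0.0178 0.0321] n 584 min [ 0.57  -0.154  0.005] max [ 0.637 -0.089  0.022] mid [ 0.603  -0.1206  0.0171]
top mark bench -0.0027 top [0.009  0.0137 0.0165] n 327 min [0.422 0.34  0.004] max [0.561 0.384 0.015] mid [0.4919 0.3626 0.0095]
side cup bench -0.002 top [0.0335 0.0392 0.0416] n 785 min [ 0.46  -0.234  0.005] max [ 0.504 -0.191  0.04 ] mid [ 0.4827 -0.2119  0.0223]
side small bench -0.0017 top [0.0203 0.0273 0.029 ] n 390 min [ 0.536 -0.29   0.006] max [ 0.566 -0.26   0.028] mid [ 0.5516 -0.2754  0.017 ]
```

View pics/crop1.png

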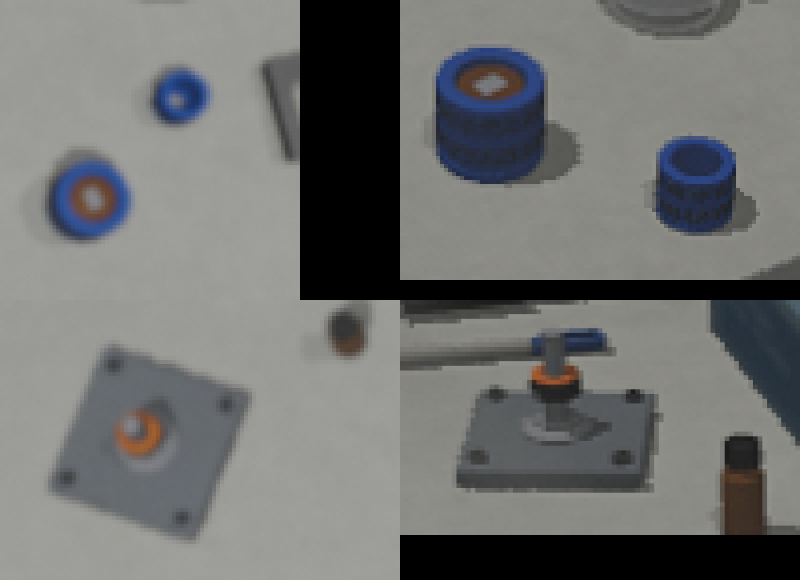

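The crop confirms it. The larger cup (crop 1, 90,200) holds the amber puck with its steel coupon, while the smaller one is empty. The side crop shows the orange ring roughly halfway up the exposed rod. The cup is near (0.482,-0.212), the stand near (0.505,0.238) and the wipes near (0.50,0.004). Next I work out the move to above the cup.

```bash
cat >> h.py <<'E'
def shift(target):
    o=ctrl.get_obs();M=R.from_rotvec(o["tool_rot"]).as_matrix()
    s=1000*M.T@(np.array(target)-o["tool_pos"]);print("shift mm",s.round(1),"t",round(o["t"],2),"tilt",M[:2,2].round(4),"x",M[:2,0].round(3));return s
E
python3 -c "
from h import *
s=shift([.4815,-.212,.2]);print(s/24)"
```

```text
shift mm [-524.9 -660.6   31.3] t 0.1 tilt [-0.0008 -0.0016] x [-0.941  0.339]
[-21.87178637 -27.52699306   1.30367923]
```

```bash
python3 -m handwheel '[{"tx":-11,"ty":-14,"tz":1},{"tx":-22,"ty":-28,"tz":1},{"tx":-22,"ty":-28,"tz":1},{"tx":-22,"ty":-28,"tz":1},{"tx":-22,"ty":-28,"tz":1},{"tx":-22,"ty":-28,"tz":1},{"tx":-22,"ty":-28,"tz":1},{"tx":-22,"ty":-28,"tz":1},{"tx":-22,"ty":-28,"tz":1},{"tx":-22,"ty":-28,"tz":1},{"tx":-22,"ty":-28,"tz":1},{"tx":-22,"ty":-28,"tz":1}]' && python3 -m handwheel '[{"tx":-22,"ty":-28,"tz":1},{"tx":-22,"ty":-28,"tz":1},{"tx":-22,"ty":-28,"tz":1},{"tx":-22,"ty":-28,"tz":1},{"tx":-22,"ty":-28,"tz":1},{"tx":-22,"ty":-28,"tz":1},{"tx":-22,"ty":-28,"tz":1},{"tx":-22,"ty":-28,"tz":1},{"tx":-22,"ty":-28,"tz":1},{"tx":-22,"ty":-28,"tz":1},{"tx":-22,"ty":-28,"tz":1},{"tx":-32,"ty":-32,"tz":6}]' && python3 -m handwheel '[{},{}]'
python3 - <<'E'
from h import *
s=shift([.4815,-.212,.2])
c,T=extr("wrist");p,d=optics.get_image("wrist");cv2.imwrite("pics/w1.png",p[:,:,::-1]);np.savez("w1.npz",d=d,T=T)
P=cloud(c,T,d);hsv=cv2.cvtColor(p,cv2.COLOR_RGB2HSV)
m=((hsv[...,0]>100)&(hsv[...,0]<130)&(hsv[...,1]>120)).astype(np.uint8)
n,l,st,ce=cv2.connectedComponentsWithStats(m)
for i in range(1,n):
    if st[i,4]>150: 
        q=P[l==i];q=q[~np.isnan(q[:,0])];print(st[i],ce[i].round(),"z95",np.percentile(q[:,2],95).round(4))
        t=(l==i)&(P[...,2]>np.percentile(q[:,2],95)-.006)
        cs,_=cv2.findContours(t.astype(np.uint8),0,1);cs=max(cs,key=len)
        if len(cs)>8:
            W=at_z(c,T,cs.reshape(-1,2).astype(float),.04)[:,:2].astype(np.float32);print("circ",cv2.fitEllipse((W*1000).reshape(-1,1,2)))
E
```

```text
shift mm [-524.9 -660.6   31.3] t 0.1 tilt [-0.0008 -0.0016] x [-0.941  0.339]$[0]: bad value
```

View pics/w1.png

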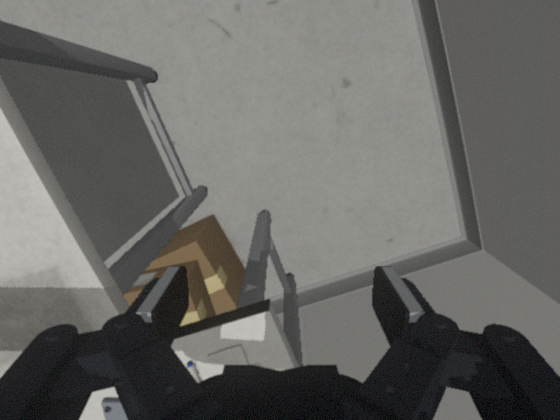

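The wrist picture still shows the start view, with the fingers at (160,300) and (400,300), because the call was refused. I'll try a small row with all the keys given.

```bash
python3 -m handwheel '[{"tx":-11.0,"ty":-14.0,"tz":1.0,"roll":0.0}]'; python3 -m handwheel --help 2>&1 | head -20
```

```text
t: 0.23
tool_pos: [0.2167, 0.5722, 0.2298]
tool_rot: [-0.538, -3.094, -0.0]
contact_force: [1.0, -0.4, -0.2]
opening: 0.0854
grip_force: 0.0
invalid input: not JSON, or not a number
```

```bash
python3 -m handwheel '[{"tx":-22,"ty":-28,"tz":1,"roll":0},{"tx":-22,"ty":-28,"tz":1,"roll":0},{"tx":-22,"ty":-28,"tz":1,"roll":0},{"tx":-22,"ty":-28,"tz":1,"roll":0},{"tx":-22,"ty":-28,"tz":1,"roll":0},{"tx":-22,"ty":-28,"tz":1,"roll":0},{"tx":-22,"ty":-28,"tz":1,"roll":0},{"tx":-22,"ty":-28,"tz":1,"roll":0},{"tx":-22,"ty":-28,"tz":1,"roll":0},{"tx":-22,"ty":-28,"tz":1,"roll":0},{"tx":-22,"ty":-28,"tz":1,"roll":0},{"tx":-22,"ty":-28,"tz":1,"roll":0}]'; python3 -c "
from h import *
s=shift([.4815,-.212,.2]);print(s/12)"
```

```text
t: 1.23
tool_pos: [0.3519, 0.1639, 0.2181]
tool_rot: [0.54, 3.094, 0.0]
contact_force: [1.4, 0.5, -0.7]
opening: 0.0856
grip_force: 0.0
shift mm [-249.2 -309.9   18.1] t 1.23 tilt [0.0004 0.0001] x [-0.941  0.338]
[-20.76639253 -25.82178273   1.50838913]
```

```bash
python3 -m handwheel '[{"tx":-22,"ty":-27,"tz":2,"roll":0},{"tx":-22,"ty":-27,"tz":2,"roll":0},{"tx":-22,"ty":-27,"tz":2,"roll":0},{"tx":-22,"ty":-27,"tz":2,"roll":0},{"tx":-22,"ty":-27,"tz":2,"roll":0},{"tx":-22,"ty":-27,"tz":2,"roll":0},{"tx":-22,"ty":-27,"tz":2,"roll":0},{"tx":-22,"ty":-27,"tz":2,"roll":0},{"tx":-22,"ty":-27,"tz":2,"roll":0},{"tx":-22,"ty":-27,"tz":0,"roll":0},{"tx":-20,"ty":-27,"tz":0,"roll":0},{"tx":-9,"ty":-13,"tz":0,"roll":0}]'; python3 -m handwheel '[{"tx":0,"ty":0,"tz":0,"roll":0},{"tx":0,"ty":0,"tz":0,"roll":0}]' 70 80
cat > look.py <<'E'
from h import *
import sys
def look(n,tag):
    c,T=extr(n);p,d=optics.get_image(n);cv2.imwrite(f"pics/{tag}.png",p[:,:,::-1]);np.savez(f"{tag}.npz",d=d,T=T)
    return c,T,p,cloud(c,T,d),cv2.cvtColor(p,cv2.COLOR_RGB2HSV)
def ring(c,T,P,m,z,lab,dz=.006):
    n,l,st,ce=cv2.connectedComponentsWithStats(m.astype(np.uint8))
    for i in range(1,n):
        if st[i,4]<120: continue
        q=P[l==i];q=q[~np.isnan(q[:,0])];z9=np.percentile(q[:,2],95)
        t=((l==i)&(P[...,2]>z9-dz)).astype(np.uint8);cs,_=cv2.findContours(t,0,1);cs=max(cs,key=len)
        if len(cs)>8:
            W=at_z(c,T,cs.reshape(-1,2).astype(float),z)[:,:2].astype(np.float32)*1000;print(lab,st[i],"z95",z9.round(4),"ellipse",[np.round(x,1) for x in cv2.fitEllipse(W.reshape(-1,1,2))])
E
python3 - <<'E'
from look import *
s=shift([.4815,-.212,.2])
c,T,p,P,h=look("wrist","w2")
ring(c,T,P,(h[...,0]>100)&(h[...,0]<130)&(h[...,1]>120),.04,"blue")
ring(c,T,P,(h[...,0]>4)&(h[...,0]<20)&(h[...,1]>100),.036,"amber")
E
```

```text
t: 2.23
tool_pos: [0.4814, -0.2137, 0.1999]
tool_rot: [-0.544, -3.094, 0.001]
contact_force: [0.5, 0.7, 0.0]
opening: 0.0855
grip_force: 0.0
t: 2.4
tool_pos: [0.4808, -0.2104, 0.1998]
tool_rot: [-0.542, -3.093, -0.002]
contact_force: [-0.7, -0.3, 0.1]
opening: 0.0704
grip_force: 0.0
shift mm [-1.2 -1.2 -0.2] t 2.4 tilt [-0.0011  0.0014] x [-0.94  0.34]
blue [258 166  47  50 999] z95 0.042 ellipse [array([ 481.1, -210.1]), array([45. , 46.8]), np.float64(63.0)]
blue [234 253  28  26 467] z95 0.0293 ellipse [array([ 544.8, -270.4]), array([28.9, 29.6]), np.float64(61.4)]
amber [267 179  29  27 459] z95 0.0381 ellipse [array([ 482.3, -210.5]), array([26.9, 27.7]), np.float64(164.4)]
```

View pics/w2.png

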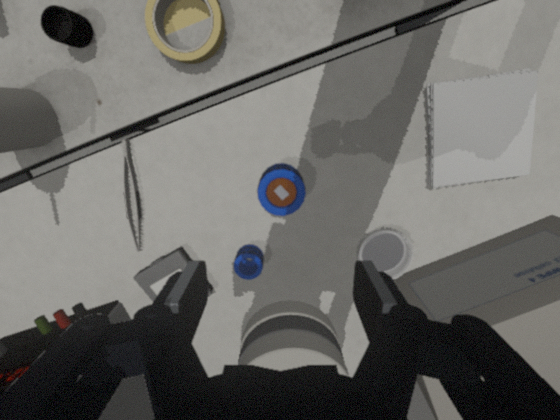

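The wrist view shows the cup at (281,190), the small look-alike at (248,262) and the wipes at (485,130). The measured centre is (0.4815,-0.2105), and the amber disc agrees with it. I descend and grip.

```bash
python3 -m handwheel '[{"tx":0,"ty":1,"tz":20,"roll":0},{"tx":0,"ty":0,"tz":35,"roll":0},{"tx":0,"ty":0,"tz":35,"roll":0},{"tx":0,"ty":0,"tz":35,"roll":0},{"tx":0,"ty":0,"tz":30,"roll":0},{"tx":0,"ty":0,"tz":20,"roll":0},{"tx":0,"ty":0,"tz":12,"roll":0},{"tx":0,"ty":0,"tz":8,"roll":0},{"tx":0,"ty":0,"tz":0,"roll":0}]' 72 80; python3 -m handwheel '[{"tx":0,"ty":0,"tz":0,"roll":0},{"tx":0,"ty":0,"tz":0,"roll":0},{"tx":0,"ty":0,"tz":0,"roll":0},{"tx":0,"ty":0,"tz":0,"roll":0},{"tx":0,"ty":0,"tz":0,"roll":0}]' 40 80; python3 -c "
from h import *
shift([.505,.238,.2])"
```

```text
t: 3.2
tool_pos: [0.4807, -0.2083, 0.0043]
tool_rot: [-0.538, -3.093, -0.001]
contact_force: [0.4, 0.3, 0.5]
opening: 0.0719
grip_force: 0.0
t: 3.62
tool_pos: [0.4832, -0.2105, 0.0078]
tool_rot: [0.54, 3.091, -0.002]
contact_force: [-0.9, 2.2, 6.9]
opening: 0.0464
grip_force: 82.6
shift mm [ 130.8  429.2 -192.8] t 3.62 tilt [ 0.0037 -0.0016] x [-0.941  0.339]
```

```bash
python3 -m handwheel '[{"tx":0,"ty":0,"tz":-5,"roll":0},{"tx":0,"ty":0,"tz":-10,"roll":0},{"tx":0,"ty":0,"tz":-25,"roll":0},{"tx":0,"ty":0,"tz":-35,"roll":0},{"tx":0,"ty":0,"tz":-35,"roll":0},{"tx":0,"ty":10,"tz":-25,"roll":0},{"tx":5,"ty":20,"tz":-10,"roll":0},{"tx":8,"ty":26,"tz":-5,"roll":0},{"tx":8,"ty":26,"tz":0,"roll":0},{"tx":8,"ty":26,"tz":0,"roll":0},{"tx":8,"ty":26,"tz":0,"roll":0},{"tx":8,"ty":26,"tz":0,"roll":0}]'; python3 -c "
from h import *
shift([.505,.238,.15])"
```

```text
t: 4.62
tool_pos: [0.4929, -0.0426, 0.1559]
tool_rot: [0.541, 3.094, -0.0]
contact_force: [0.2, -0.6, -1.4]
opening: 0.0467
grip_force: 82.5
shift mm [ 83.9 268.1   5.8] t 4.62 tilt [ 0.0005 -0.0002] x [-0.941  0.339]
```

```bash
python3 -m handwheel '[{"tx":2,"ty":28,"tz":0,"roll":0},{"tx":2,"ty":30,"tz":0,"roll":0},{"tx":2,"ty":30,"tz":0,"roll":0},{"tx":2,"ty":30,"tz":0,"roll":0},{"tx":2,"ty":30,"tz":0,"roll":0},{"tx":2,"ty":30,"tz":0,"roll":0},{"tx":3,"ty":30,"tz":0,"roll":0},{"tx":3,"ty":28,"tz":0,"roll":0},{"tx":3,"ty":20,"tz":0,"roll":0},{"tx":3,"ty":12,"tz":0,"roll":0},{"tx":0,"ty":0,"tz":0,"roll":0},{"tx":0,"ty":0,"tz":0,"roll":0}]'; python3 - <<'E'
from look import *
shift([.505,.238,.15])
c,T,p,P,h=look("wrist","w3")
M=(h[...,0]>4)&(h[...,0]<20)&(h[...,1]>130);ring(c,T,P,M,.038,"orange",.01)
cc=cv2.connectedComponentsWithStats(M.astype(np.uint8));print([ (s.tolist()) for s in cc[2][1:] if s[4]>60])
sd=look("side","s3")[2]
o=np.zeros((600,800,3),np.uint8);o[:420,:560]=p[:,:,::-1];o[420:600,560:]=0
cr=cv2.resize(sd[165:225,220:300,::-1],(240,180),interpolation=3);o[420:,560:]=cr
cv2.imwrite("pics/c3.png",o)
E
```

```text
t: 5.62
tool_pos: [0.5613, 0.2163, 0.1553]
tool_rot: [-0.539, -3.095, 0.001]
contact_force: [0.2, 0.1, -1.9]
opening: 0.0465
grip_force: 82.5
shift mm [60.3  1.4  5.3] t 5.62 tilt [-0.0004 -0.0008] x [-0.941  0.338]
orange [268 114  33  33 609] z95 0.0467 ellipse [array([504.3, 239.3]), array([25. , 25.2]), np.float64(34.3)]
orange [ 246  275   70   56 2448] z95 0.1854 ellipse [array([653.7, 182.2]), array([61.7, 65.3]), np.float64(156.2)]
[[268, 114, 33, 33, 609], [246, 275, 70, 56, 2448]]
```

View pics/c3.png

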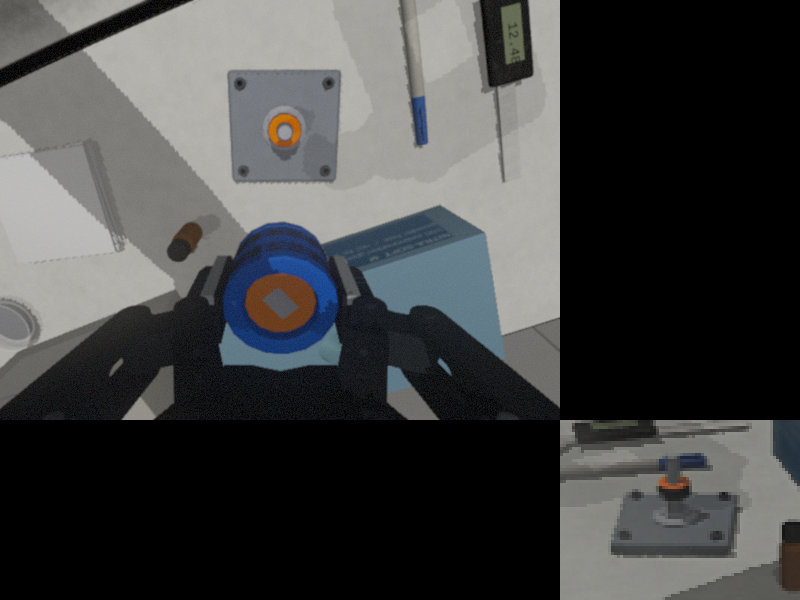

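The wrist view shows the rod tip at (285,131) inside the orange ring, and the held cup with its puck at (280,302). The cup looks upright. I'll measure both with the same camera so that calibration errors cancel.

```bash
python3 - <<'E'
from h import *
p=cv2.imread("pics/w3.png");z=np.load("w3.npz");d,T=z["d"],z["T"];c=optics.camera_params("wrist");P=cloud(c,T,d);h=cv2.cvtColor(p,cv2.COLOR_BGR2HSV)
O=((h[...,0]>4)&(h[...,0]<20)&(h[...,1]>130));o=O.copy();o[160:]=0
print("orange z",np.nanpercentile(P[o][:,2],[10,25,50,75,90]).round(4))
base=P[75:100,245:325,2];print("base z",np.nanmedian(base).round(4),"bench",np.nanmedian(P[150:200,350:400,2]).round(4))
# rod tip: grey bright inside ring
hole=np.zeros(O.shape,bool);hole[114:148,266:304]=1
g=hole&(h[...,1]<60)&(h[...,2]>120)&(P[...,2]>.055)
n,l,st,ce=cv2.connectedComponentsWithStats(g.astype(np.uint8));i=1+np.argmax(st[1:,4]);print("tip",st[i],ce[i],"z",np.nanpercentile(P[l==i][:,2],[25,50,75]).round(4),"world@.068",at_z(c,T,[ce[i]],.068).round(4))
# ring outer ellipse centres
cs=max(cv2.findContours(o.astype(np.uint8),0,1)[0],key=len);e=cv2.fitEllipse(cs);print("ring ell",np.round(e[0],1),np.round(e[1],1),[at_z(c,T,[e[0]],zz).round(4)[0,:2] for zz in(.035,.04,.044)])
# held cup: amber disc
a=O.copy();a[:230]=0;a=cv2.morphologyEx(a.astype(np.uint8),cv2.MORPH_CLOSE,np.ones((25,25)))
cs=max(cv2.findContours(a,0,1)[0],key=len);e=cv2.fitEllipse(cv2.convexHull(cs));print("amber px",np.round(e[0],1),np.round(e[1],1),"z",np.nanmedian(P[a>0][:,2]).round(4))
B=(h[...,0]>100)&(h[...,0]<130)&(h[...,1]>110)
for hz in(.028,.030,.032): 
    w=at_z(c,T,cv2.convexHull(cs).reshape(-1,2).astype(float),ctrl.get_obs()["tool_pos"][2]+hz)[:,:2].astype(np.float32)*1000
    print(hz,"puck xy",[np.round(v,1) for v in cv2.fitEllipse(w.reshape(-1,1,2))[:2]])
o=ctrl.get_obs();print(o["tool_pos"])
E
```

```text
orange z [-0.008   0.0444  0.0453  0.0459  0.0464]
base z 0.0131 bench 0.0011
tip [277 125  16  15 169] [284.58579882 132.1183432 ] z [0.0684 0.0689 0.0693] world@.068 [[0.5038 0.2393 0.068 ]]
ring ell [284.2 130. ] [31.7 32.5] [array([0.5044, 0.2393]), array([0.5041, 0.2393]), array([0.5038, 0.2394])]
amber px [327.6 409.2] [ 42.6 113.4] z 0.2264
0.028 puck xy [array([626.6, 216.8]), array([28.5, 55.4])]
0.03 puck xy [array([624.2, 217.3]), array([28. , 54.4])]
0.032 puck xy [array([621.8, 217.7]), array([27.5, 53.5])]
[0.56132015 0.2154079  0.15525118]
```

```bash
python3 - <<'E'
from h import *
p=cv2.imread("pics/w3.png");z=np.load("w3.npz");d,T=z["d"],z["T"];c=optics.camera_params("wrist");P=cloud(c,T,d);h=cv2.cvtColor(p,cv2.COLOR_BGR2HSV)
tz=.1553
def fit(m,tag,hs):
    cs=cv2.convexHull(max(cv2.findContours(m.astype(np.uint8),0,1)[0],key=len)).reshape(-1,2).astype(float)
    for hz in hs:
        w=at_z(c,T,cs,tz+hz)[:,:2].astype(np.float32)*1000;print(tag,hz,[np.round(v,1) for v in cv2.fitEllipse(w.reshape(-1,1,2))[:2]])
O=((h[...,0]>4)&(h[...,0]<20)&(h[...,1]>130));O[:270]=0;O[335:]=0;O[:,:240]=0;O[:,322:]=0
print("amber z",np.nanpercentile(P[O][:,2],[25,50,75]).round(4));fit(O,"puck",(.026,.028,.030,.032))
B=(h[...,0]>100)&(h[...,0]<130)&(h[...,1]>110);B[:,:218]=0;B[:,345:]=0;B[:245]=0;B[360:]=0
zb=np.nanmedian(P[B&(P[...,2]>.17)][:,2]);print("rim z",zb)
B&=(P[...,2]>zb-.006);fit(B,"rim",(.030,.032,.034,.036))
E
```

```text
amber z [0.1842 0.1845 0.1849]
puck 0.026 [array([562.6, 215. ]), array([28.3, 29.8])]
puck 0.028 [array([561.4, 215.4]), array([27.9, 29.3])]
puck 0.03 [array([560.1, 215.9]), array([27.4, 28.8])]
puck 0.032 [array([558.8, 216.3]), array([26.9, 28.3])]
rim z 0.18817098985814243
rim 0.03 [array([560.8, 215.9]), array([49.3, 50.8])]
rim 0.032 [array([559.5, 216.3]), array([48.5, 49.9])]
rim 0.034 [array([558.2, 216.8]), array([47.6, 49. ])]
rim 0.036 [array([556.9, 217.2]), array([46.7, 48.2])]
```

```bash
python3 -m handwheel '[{"tx":8,"ty":1,"tz":0,"roll":0},{"tx":18,"ty":1,"tz":0,"roll":0},{"tx":18,"ty":1,"tz":0,"roll":0},{"tx":12,"ty":0,"tz":0,"roll":0},{"tx":5,"ty":0,"tz":5,"roll":0},{"tx":0,"ty":0,"tz":15,"roll":0},{"tx":0,"ty":0,"tz":20,"roll":0},{"tx":0,"ty":0,"tz":15,"roll":0},{"tx":0,"ty":0,"tz":10,"roll":0},{"tx":0,"ty":0,"tz":5,"roll":0},{"tx":0,"ty":0,"tz":0,"roll":0},{"tx":0,"ty":0,"tz":0,"roll":0}]'; python3 - <<'E'
from look import *
shift([.5050,.2390,.0805])
sd=look("side","s4")[2];tp=look("top","t4")[2]
o=np.zeros((560,800,3),np.uint8);o[:,:]=0
o[:,:]=cv2.resize(sd[140:224,200:320,::-1],(800,560),interpolation=3)
cv2.imwrite("pics/c4.png",o)
E
```

```text
t: 6.72
tool_pos: [0.5056, 0.2399, 0.0857]
tool_rot: [0.541, 3.094, 0.0]
contact_force: [0.8, -0.4, -1.6]
opening: 0.0466
grip_force: 82.6
shift mm [ 0.3 -1.   5.2] t 6.72 tilt [0.0006 0.0001] x [-0.941  0.339]
```

View pics/c4.png

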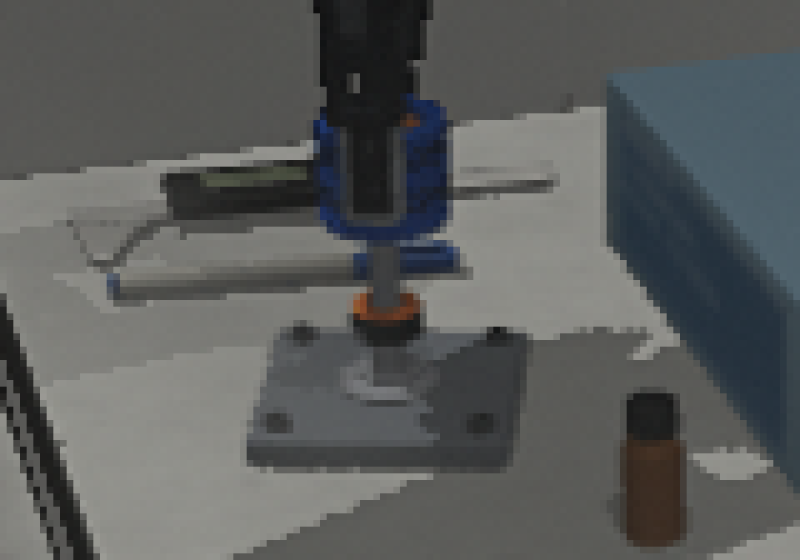

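The side view shows the cup centred over the rod: cup edges at 318 and 452, rod at 385. I'll lower slowly and watch the force.

```bash
python3 -m handwheel '[{"tx":0,"ty":0,"tz":2,"roll":0},{"tx":0,"ty":0,"tz":2,"roll":0},{"tx":0,"ty":0,"tz":2,"roll":0},{"tx":0,"ty":0,"tz":1,"roll":0},{"tx":0,"ty":0,"tz":1,"roll":0},{"tx":0,"ty":0,"tz":1,"roll":0},{"tx":0,"ty":0,"tz":1,"roll":0},{"tx":0,"ty":0,"tz":1,"roll":0},{"tx":0,"ty":0,"tz":0,"roll":0}]';python3 -m handwheel '[{"tx":0,"ty":0,"tz":1,"roll":0},{"tx":0,"ty":0,"tz":1,"roll":0},{"tx":0,"ty":0,"tz":0,"roll":0}]'
```

```text
t: 7.57
tool_pos: [0.5051, 0.2399, 0.074]
tool_rot: [-0.54, -3.094, 0.0]
contact_force: [-0.7, 0.1, -2.1]
opening: 0.0465
grip_force: 82.6
t: 7.82
tool_pos: [0.5051, 0.2399, 0.0721]
tool_rot: [-0.54, -3.094, 0.0]
contact_force: [-0.6, -0.8, -1.6]
opening: 0.0467
grip_force: 82.6
```

```bash
python3 -m handwheel '[{"tx":0,"ty":0,"tz":1,"roll":0},{"tx":0,"ty":0,"tz":0.5,"roll":0},{"tx":0,"ty":0,"tz":0.5,"roll":0},{"tx":0,"ty":0,"tz":0.5,"roll":0},{"tx":0,"ty":0,"tz":0,"roll":0}]';python3 -m handwheel '[{"tx":0,"ty":0,"tz":0.5,"roll":0},{"tx":0,"ty":0,"tz":0.5,"roll":0},{"tx":0,"ty":0,"tz":0.5,"roll":0},{"tx":0,"ty":0,"tz":0,"roll":0}]'
```

```text
t: 8.23
tool_pos: [0.5053, 0.2399, 0.0699]
tool_rot: [0.54, 3.095, 0.0]
contact_force: [0.2, 0.1, -2.2]
opening: 0.0466
grip_force: 82.6
t: 8.57
tool_pos: [0.5055, 0.24, 0.0696]
tool_rot: [0.54, 3.095, -0.0]
contact_force: [-3.7, -2.0, 6.6]
opening: 0.0465
grip_force: 83.3
```

```bash
python3 -m handwheel '[{"tx":0.3,"ty":-0.3,"tz":0,"roll":0},{"tx":0,"ty":0,"tz":0.5,"roll":0},{"tx":0,"ty":0,"tz":0.3,"roll":0},{"tx":0,"ty":0,"tz":0,"roll":0}]';python3 -m handwheel '[{"tx":0,"ty":0,"tz":0.3,"roll":0},{"tx":0,"ty":0,"tz":0.3,"roll":0},{"tx":0,"ty":0,"tz":0,"roll":0}]'
```

```text
t: 8.9
tool_pos: [0.5057, 0.2401, 0.0694]
tool_rot: [0.54, 3.093, 0.001]
contact_force: [-3.9, -0.7, 7.0]
opening: 0.0466
grip_force: 83.4
t: 9.15
tool_pos: [0.5059, 0.2402, 0.0691]
tool_rot: [0.54, 3.093, 0.002]
contact_force: [-3.2, -0.6, 7.8]
opening: 0.0465
grip_force: 83.5
```

```bash
python3 -m handwheel '[{"tx":0,"ty":0,"tz":0.4,"roll":0},{"tx":0,"ty":0,"tz":0.4,"roll":0},{"tx":0,"ty":0,"tz":0.4,"roll":0},{"tx":0,"ty":0,"tz":0,"roll":0}]';python3 - <<'E'
from look import *
shift([.505,.239,.0515])
c,T,p,P,h=look("wrist","w5");sd=look("side","s5")[2]
O=((h[...,0]>4)&(h[...,0]<20)&(h[...,1]>130));O[:270]=0;O[335:]=0;O[:,:240]=0;O[:,322:]=0
B=(h[...,0]>100)&(h[...,0]<130)&(h[...,1]>110);B[:,:218]=0;B[:,345:]=0;B[:245]=0;B[360:]=0
z=np.nanmedian(P[O][:,2]);b=P[B][:,2];print("puck",z-T[2,3],"rim",np.nanpercentile(b,[50,75,90])-T[2,3], "before: puck",.1845-np.load("w3.npz")["T"][2,3])
o=np.zeros((420,800,3),np.uint8);o[:,:400]=cv2.resize(p[180:390,180:380,::-1],(400,420),interpolation=3);o[:300,400:]=cv2.resize(sd[145:205,220:300,::-1],(400,300),interpolation=3)
cv2.imwrite("pics/c5.png",o)
E
```

```text
t: 9.48
tool_pos: [0.5061, 0.2402, 0.0684]
tool_rot: [0.54, 3.093, 0.002]
contact_force: [-4.0, -0.2, 10.4]
opening: 0.0467
grip_force: 83.8
shift mm [ 0.6 -1.6 16.9] t 9.48 tilt [0.0023 0.0008] x [-0.941  0.339]
puck -0.11291429375457054 rim [-0.11066063 -0.11014882 -0.10975384] before: puck -0.11451506112309157
```

View pics/c5.png

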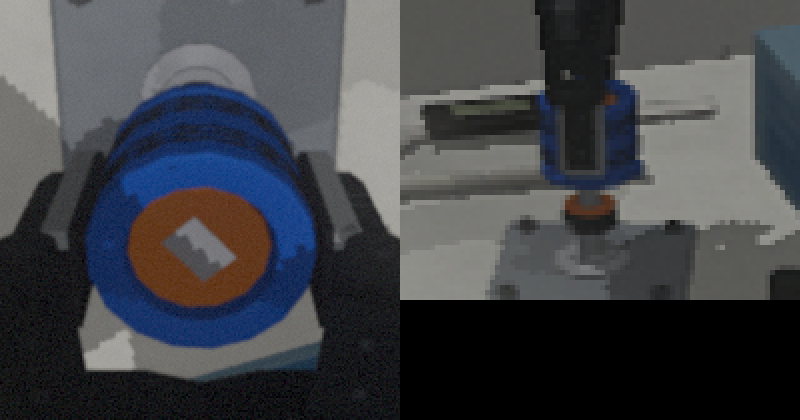

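The puck now sits 1.6 mm higher in the cup (crop 200,245) and the rim is unchanged, so the rod is pushing it out at about 12 N. I'll keep pressing steadily.

```bash
python3 -m handwheel '[{"tx":0.2,"ty":0,"tz":0.5,"roll":0},{"tx":0,"ty":0,"tz":0.5,"roll":0},{"tx":0,"ty":0,"tz":0.5,"roll":0},{"tx":0,"ty":0,"tz":0.5,"roll":0}]';python3 -m handwheel '[{"tx":0.2,"ty":0,"tz":0.5,"roll":0},{"tx":0,"ty":0,"tz":0.5,"roll":0},{"tx":0,"ty":0,"tz":0.5,"roll":0},{"tx":0,"ty":0,"tz":0.5,"roll":0}]'
```

```text
t: 9.92
tool_pos: [0.506, 0.2403, 0.0667]
tool_rot: [0.54, 3.092, 0.002]
contact_force: [-5.0, -2.2, 11.8]
opening: 0.0465
grip_force: 83.9
t: 10.25
tool_pos: [0.506, 0.2403, 0.0646]
tool_rot: [0.54, 3.092, 0.002]
contact_force: [-3.8, -2.0, 12.0]
opening: 0.0466
grip_force: 83.8
```

Plateau at about 14 N on the puck. Continuing.

```bash
python3 -m handwheel '[{"tx":0.2,"ty":-0.2,"tz":0.5,"roll":0},{"tx":0,"ty":0,"tz":0.5,"roll":0},{"tx":0,"ty":0,"tz":0.5,"roll":0},{"tx":0,"ty":0,"tz":0.5,"roll":0},{"tx":0.2,"ty":-0.2,"tz":0.5,"roll":0},{"tx":0,"ty":0,"tz":0.5,"roll":0}]';python3 -m handwheel '[{"tx":0,"ty":0,"tz":0.5,"roll":0},{"tx":0,"ty":0,"tz":0.5,"roll":0},{"tx":0,"ty":0,"tz":0.5,"roll":0},{"tx":0,"ty":0,"tz":0.5,"roll":0},{"tx":0,"ty":0,"tz":0.5,"roll":0},{"tx":0,"ty":0,"tz":0.5,"roll":0}]'
```

```text
t: 10.75
tool_pos: [0.5059, 0.2401, 0.0616]
tool_rot: [0.54, 3.091, 0.003]
contact_force: [-2.5, -1.1, 9.1]
opening: 0.0462
grip_force: 83.7
t: 11.25
tool_pos: [0.5038, 0.2396, 0.0552]
tool_rot: [-0.54, -3.095, 0.0]
contact_force: [0.4, 0.1, -1.7]
opening: 0.0464
grip_force: 82.7
```

```bash
python3 -m handwheel '[{"tx":0,"ty":0,"tz":0.4,"roll":0},{"tx":0,"ty":0,"tz":0.4,"roll":0},{"tx":0,"ty":0,"tz":0.4,"roll":0},{"tx":0,"ty":0,"tz":0.4,"roll":0}]'
```

```text
t: 11.58
tool_pos: [0.5039, 0.2396, 0.0539]
tool_rot: [-0.54, -3.095, 0.0]
contact_force: [1.1, 0.0, -1.5]
opening: 0.0469
grip_force: 82.7
```

```bash
for i in 1; do python3 -m handwheel '[{"tx":0,"ty":0,"tz":0.4,"roll":0},{"tx":0,"ty":0,"tz":0.4,"roll":0},{"tx":0,"ty":0,"tz":0.4,"roll":0},{"tx":0,"ty":0,"tz":0,"roll":0}]' | sed -n '1,4p'; done; python3 -m handwheel '[{"tx":0,"ty":0,"tz":0.4,"roll":0},{"tx":0,"ty":0,"tz":0.4,"roll":0},{"tx":0,"ty":0,"tz":0.4,"roll":0},{"tx":0,"ty":0,"tz":0,"roll":0}]' | sed -n '1,4p'
```

```text
t: 11.92
tool_pos: [0.5039, 0.2396, 0.0528]
tool_rot: [-0.54, -3.095, 0.0]
contact_force: [0.7, 0.3, -2.1]
t: 12.25
tool_pos: [0.5039, 0.2396, 0.0522]
tool_rot: [-0.54, -3.094, 0.0]
contact_force: [-2.0, 0.3, 1.8]
```

Ring contact near TCP z 0.0523, as predicted. Next I press gently, to about 17 N.

```bash
python3 -m handwheel '[{"tx":0,"ty":0,"tz":0.4,"roll":0},{"tx":0,"ty":0,"tz":0.4,"roll":0},{"tx":0,"ty":0,"tz":0.4,"roll":0},{"tx":0,"ty":0,"tz":0,"roll":0}]' | sed -n '1,4p'; python3 -m handwheel '[{"tx":0,"ty":0,"tz":0.4,"roll":0},{"tx":0,"ty":0,"tz":0.4,"roll":0},{"tx":0,"ty":0,"tz":0,"roll":0}]' | sed -n '1,4p'
```

```text
t: 12.58
tool_pos: [0.504, 0.2397, 0.0518]
tool_rot: [-0.54, -3.094, 0.001]
contact_force: [-5.4, -1.6, 8.4]
t: 12.83
tool_pos: [0.5041, 0.2397, 0.0516]
tool_rot: [-0.54, -3.094, 0.001]
contact_force: [-6.6, -2.6, 11.2]
```

```bash
python3 -m handwheel '[{"tx":0.5,"ty":-0.2,"tz":0.4,"roll":0},{"tx":0,"ty":0,"tz":0.4,"roll":0},{"tx":0,"ty":0,"tz":0,"roll":0},{"tx":0,"ty":0,"tz":0,"roll":0}]' | sed -n '1,4p'; python3 -m handwheel '[{"tx":0.3,"ty":-0.2,"tz":0.3,"roll":0},{"tx":0,"ty":0,"tz":0,"roll":0},{"tx":0,"ty":0,"tz":0,"roll":0}]' | sed -n '1,4p'
```

```text
t: 13.17
tool_pos: [0.5041, 0.2397, 0.0515]
tool_rot: [0.54, 3.094, -0.001]
contact_force: [-7.3, -3.6, 14.5]
t: 13.42
tool_pos: [0.5041, 0.2397, 0.0515]
tool_rot: [0.54, 3.094, -0.0]
contact_force: [-6.1, -2.4, 15.0]
```

```bash
python3 -m handwheel '[{"tx":0.3,"ty":-0.2,"tz":0.4,"roll":0},{"tx":0,"ty":0,"tz":0,"roll":0},{"tx":0,"ty":0,"tz":0,"roll":0},{"tx":0,"ty":0,"tz":0,"roll":0}]' | sed -n '1,4p'; python3 -m handwheel '[{"tx":0,"ty":0,"tz":-0.8,"roll":0},{"tx":0,"ty":0,"tz":-0.8,"roll":0},{"tx":0,"ty":0,"tz":-0.8,"roll":0},{"tx":0,"ty":0,"tz":0,"roll":0}]' | sed -n '1,4p'
```

```text
t: 13.75
tool_pos: [0.5041, 0.2397, 0.0514]
tool_rot: [0.54, 3.093, 0.0]
contact_force: [-5.4, -2.3, 14.7]
t: 14.08
tool_pos: [0.5039, 0.2397, 0.0519]
tool_rot: [0.54, 3.092, 0.002]
contact_force: [-0.9, -1.2, 7.2]
```

```bash
python3 -m handwheel '[{"tx":0,"ty":0,"tz":0,"roll":0},{"tx":0,"ty":0,"tz":0,"roll":0},{"tx":0,"ty":0,"tz":0,"roll":0},{"tx":0,"ty":0,"tz":-2,"roll":0},{"tx":0,"ty":0,"tz":-6,"roll":0},{"tx":0,"ty":0,"tz":-10,"roll":0},{"tx":0,"ty":0,"tz":-10,"roll":0},{"tx":0,"ty":0,"tz":-10,"roll":0},{"tx":0,"ty":0,"tz":0,"roll":0},{"tx":0,"ty":0,"tz":0,"roll":0}]' 74 25; python3 - <<'E'
from look import *
shift([.504,.2397,.087])
c,T,p,P,h=look("wrist","w6");sd=look("side","s6")[2]
B=(h[...,0]>100)&(h[...,0]<130)&(h[...,1]>110);B[:,:200]=0;B[:,350:]=0;B[:200]=0
O=((h[...,0]>4)&(h[...,0]<20)&(h[...,1]>130));O[:200]=0;O[:,:220]=0;O[:,340:]=0
print("rim z",np.nanpercentile(P[B][:,2],[50,75,90]).round(4),"puck z",np.nanpercentile(P[O][:,2],[10,50,75,90]).round(4))
top=O&(P[...,2]>np.nanpercentile(P[O][:,2],90)-.003)
cs=cv2.convexHull(max(cv2.findContours(top.astype(np.uint8),0,1)[0],key=len)).reshape(-1,2).astype(float)
w=at_z(c,T,cs,.098)[:,:2].astype(np.float32)*1000;print("puck",[np.round(v,1) for v in cv2.fitEllipse(w.reshape(-1,1,2))[:2]])
o=np.zeros((420,800,3),np.uint8);o[:,:400]=cv2.resize(p[180:390,180:380,::-1],(400,420),interpolation=3);o[:300,400:]=cv2.resize(sd[145:205,220:300,::-1],(400,300),interpolation=3)
cv2.imwrite("pics/c6.png",o)
E
```

```text
t: 14.92
tool_pos: [0.5037, 0.2398, 0.0903]
tool_rot: [0.54, 3.092, 0.002]
contact_force: [-0.1, -0.2, 0.1]
opening: 0.0742
grip_force: 0.0
shift mm [-0.3  0.   3.3] t 14.92 tilt [0.0029 0.0009] x [-0.941  0.339]
rim z [0.0845 0.0856 0.1715] puck z [0.0979 0.099  0.0994 0.0998]
puck [array([503.1, 239.2]), array([28.4, 30.5])]
```

View pics/c6.png

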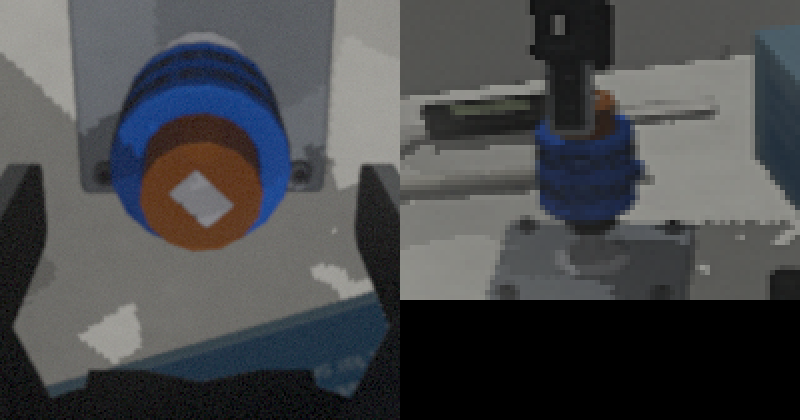

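The wrist crop shows the puck standing about 14 mm out of the cup (200,195), with the cup seated and upright. The side crop shows the cup bearing on the collar. I grip the puck above the rim.

```bash
python3 -m handwheel '[{"tx":0,"ty":0,"tz":1,"roll":0},{"tx":0,"ty":0,"tz":1.5,"roll":0},{"tx":0,"ty":0,"tz":0,"roll":0},{"tx":0,"ty":0,"tz":0,"roll":0},{"tx":0,"ty":0,"tz":0,"roll":0}]' 44 25; python3 -m handwheel '[{"tx":0,"ty":0,"tz":0,"roll":0},{"tx":0,"ty":0,"tz":0,"roll":0},{"tx":0,"ty":0,"tz":0,"roll":0},{"tx":0,"ty":0,"tz":0,"roll":0},{"tx":0,"ty":0,"tz":0,"roll":0}]' 24 25
```

```text
t: 15.43
tool_pos: [0.5025, 0.2394, 0.0857]
tool_rot: [-0.54, -3.094, 0.0]
contact_force: [-0.5, -0.1, -0.3]
opening: 0.0439
grip_force: 0.0
t: 15.85
tool_pos: [0.5028, 0.2394, 0.0862]
tool_rot: [0.541, 3.095, 0.0]
contact_force: [0.3, 0.1, 0.6]
opening: 0.029
grip_force: 24.7
```

```bash
python3 -m handwheel '[{"tx":0,"ty":0,"tz":-2,"roll":0},{"tx":0,"ty":0,"tz":-3,"roll":0},{"tx":0,"ty":0,"tz":-4,"roll":0},{"tx":0,"ty":0,"tz":-6,"roll":0},{"tx":0,"ty":0,"tz":-8,"roll":0},{"tx":0,"ty":0,"tz":-15,"roll":0},{"tx":0,"ty":0,"tz":-20,"roll":0},{"tx":0,"ty":0,"tz":-10,"roll":0},{"tx":0,"ty":0,"tz":0,"roll":0}]'; python3 - <<'E'
from look import *
shift([.5,.004,.15])
c,T,p,P,h=look("wrist","w7");c1,T1,t,P1,_=look("top","t7")
# wipes outline from first top depth/brightness
g=cv2.imread("pics/top0.png",0);m=np.zeros_like(g);m[190:265,255:330]=(g[190:265,255:330]>np.percentile(g[190:265,255:330],100)*.9)*255
cs=max(cv2.findContours(m,0,1)[0],key=cv2.contourArea);W=at_z(c1,T1,cs.reshape(-1,2).astype(float),.015)[:,:2].astype(np.float32)*1000
print("wipes rect",cv2.minAreaRect(W))
o=np.zeros((420,800,3),np.uint8);o[:,:400]=cv2.resize(p[:,:,::-1],(400,300))[0:300].repeat(1,0) if 0 else 0
o[:300,:400]=cv2.resize(p[:,:,::-1],(400,300));sd=look("side","s7")[2];o[:300,400:]=cv2.resize(sd[125:215,200:320,::-1],(400,300),interpolation=3)
cv2.imwrite("pics/c7.png",o[:300])
E
```

```text
t: 16.6
tool_pos: [0.5049, 0.2402, 0.1583]
tool_rot: [0.539, 3.089, 0.005]
contact_force: [0.3, 0.6, 0.2]
opening: 0.0287
grip_force: 24.7
shift mm [ -75.4 -223.9    7.7] t 16.6 tilt [0.0066 0.0022] x [-0.941  0.339]
wipes rect ((500.220947265625, 6.272117614746094), (181.71453857421875, 182.18374633789062), 0.02058340609073639)
```

View pics/c7.png

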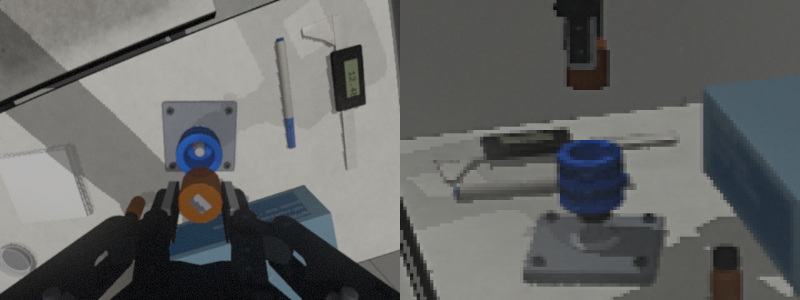

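The puck is held between the fingertips and clear of the cup, and the rod shows through the cup, which stays on the stand. I carry the puck to the wipes.

```bash
python3 -m handwheel '[{"tx":-4,"ty":-12,"tz":0,"roll":0},{"tx":-8,"ty":-25,"tz":0,"roll":0},{"tx":-10,"ty":-29,"tz":0,"roll":0},{"tx":-10,"ty":-29,"tz":0,"roll":0},{"tx":-10,"ty":-29,"tz":0,"roll":0},{"tx":-10,"ty":-29,"tz":0,"roll":0},{"tx":-10,"ty":-29,"tz":0,"roll":0},{"tx":-8,"ty":-25,"tz":0,"roll":0},{"tx":-5,"ty":-12,"tz":0,"roll":0},{"tx":0,"ty":-5,"tz":0,"roll":0},{"tx":0,"ty":0,"tz":0,"roll":0},{"tx":0,"ty":0,"tz":0,"roll":0}]'; python3 -m handwheel '[{"tx":0,"ty":0,"tz":10,"roll":0},{"tx":0,"ty":0,"tz":20,"roll":0},{"tx":0,"ty":0,"tz":25,"roll":0},{"tx":0,"ty":0,"tz":25,"roll":0},{"tx":0,"ty":0,"tz":15,"roll":0},{"tx":0,"ty":0,"tz":10,"roll":0},{"tx":0,"ty":0,"tz":5,"roll":0},{"tx":0,"ty":0,"tz":0,"roll":0},{"tx":0,"ty":0,"tz":0,"roll":0}]'; python3 -c "
from h import *
shift([.5,.004,.033])"
```

```text
t: 17.75
tool_pos: [0.4967, 0.0034, 0.1533]
tool_rot: [-0.541, -3.093, -0.0]
contact_force: [1.3, -0.1, -0.4]
opening: 0.029
grip_force: 24.8
t: 18.5
tool_pos: [0.4979, 0.0036, 0.0446]
tool_rot: [0.539, 3.094, 0.0]
contact_force: [-0.1, 0.4, 0.1]
opening: 0.0289
grip_force: 24.8
shift mm [-1.9  1.1 11.6] t 18.5 tilt [ 0.0008 -0.0001] x [-0.941  0.338]
```

```bash
python3 -m handwheel '[{"tx":-1,"ty":1,"tz":3,"roll":0},{"tx":0,"ty":0,"tz":3,"roll":0},{"tx":0,"ty":0,"tz":2,"roll":0},{"tx":0,"ty":0,"tz":1,"roll":0},{"tx":0,"ty":0,"tz":0,"roll":0}]'; python3 -m handwheel '[{"tx":0,"ty":0,"tz":0.5,"roll":0},{"tx":0,"ty":0,"tz":0.5,"roll":0},{"tx":0,"ty":0,"tz":0.5,"roll":0},{"tx":0,"ty":0,"tz":0,"roll":0}]'
```

```text
t: 18.92
tool_pos: [0.4985, 0.0039, 0.035]
tool_rot: [-0.541, -3.095, 0.0]
contact_force: [0.0, -0.4, -0.3]
opening: 0.0288
grip_force: 24.8
t: 19.25
tool_pos: [0.4988, 0.0038, 0.0338]
tool_rot: [0.541, 3.095, -0.0]
contact_force: [-0.1, 0.4, 1.0]
opening: 0.0287
grip_force: 24.9
```

```bash
python3 -m handwheel '[{"tx":0,"ty":0,"tz":0.5,"roll":0},{"tx":0,"ty":0,"tz":0,"roll":0}]'; python3 -m handwheel '[{"tx":0,"ty":0,"tz":0.4,"roll":0},{"tx":0,"ty":0,"tz":0,"roll":0}]'
```

```text
t: 19.42
tool_pos: [0.499, 0.0038, 0.0337]
tool_rot: [0.54, 3.094, -0.0]
contact_force: [-2.3, 0.5, 3.4]
opening: 0.0286
grip_force: 25.2
t: 19.58
tool_pos: [0.4991, 0.0038, 0.0337]
tool_rot: [0.54, 3.094, -0.0]
contact_force: [-2.7, -0.4, 6.0]
opening: 0.0287
grip_force: 25.4
```

The puck is down. I ease the load, release slowly, retreat and check.

```bash
python3 -m handwheel '[{"tx":0,"ty":0,"tz":-0.8,"roll":0},{"tx":0,"ty":0,"tz":0,"roll":0}]' > /dev/null; python3 -m handwheel '[{"tx":0,"ty":0,"tz":0,"roll":0},{"tx":0,"ty":0,"tz":0,"roll":0},{"tx":0,"ty":0,"tz":0,"roll":0},{"tx":0,"ty":0,"tz":0,"roll":0}]' 56; python3 -m handwheel '[{"tx":0,"ty":0,"tz":-5,"roll":0},{"tx":0,"ty":0,"tz":-15,"roll":0},{"tx":0,"ty":0,"tz":-30,"roll":0},{"tx":0,"ty":0,"tz":-30,"roll":0},{"tx":0,"ty":0,"tz":-30,"roll":0},{"tx":0,"ty":0,"tz":-25,"roll":0},{"tx":0,"ty":0,"tz":-10,"roll":0},{"tx":0,"ty":0,"tz":0,"roll":0},{"tx":0,"ty":0,"tz":0,"roll":0}]'; python3 - <<'E'
from look import *
c,T,p,P,h=look("wrist","w8");sd=look("side","s8")[2]
ring(c,T,P,(h[...,0]>4)&(h[...,0]<20)&(h[...,1]>130),.045,"amber")
o=np.zeros((300,800,3),np.uint8)
o[:,:400]=cv2.resize(p[:,:,::-1],(400,300));o[:,400:]=cv2.resize(sd[150:300,200:400,::-1],(400,300),interpolation=3)
cv2.imwrite("pics/c8.png",o)
E
```

```text
t: 20.08
tool_pos: [0.4984, 0.0039, 0.0332]
tool_rot: [-0.54, -3.094, -0.0]
contact_force: [0.6, 0.5, 0.1]
opening: 0.0563
grip_force: 0.0
t: 20.83
tool_pos: [0.4984, 0.0039, 0.1781]
tool_rot: [-0.54, -3.095, -0.0]
contact_force: [0.6, 0.5, -0.6]
opening: 0.0559
grip_force: 0.0
amber [266 181  31  35 596] z95 0.0474 ellipse [array([499.1,   3.7]), array([27.2, 28.6]), np.float64(66.2)]
```

View pics/c8.png

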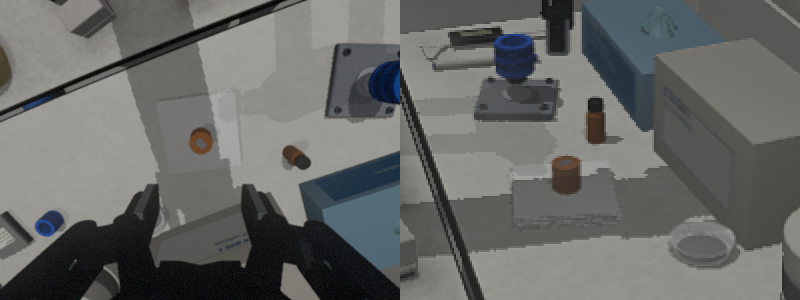

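The puck stands upright in the middle of the wipes (wrist 200,140; side 565,173). The cup is still seated on the collar (515,58), and the vial, dish and marker have not moved. I hand the job in.

```bash
python3 -c "
from station import ctrl
print(ctrl.finish_job())"
```

```text
the job is handed in; nothing more can be done
None
```

I handed the job in at about 21 s. The cup sits on the orange ring of the collar after a steady press of about 17 N, the puck stands upright at the middle of the wipes, and the vial, dish and marker look undisturbed in the last pictures.

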